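# Free the ratchet pawl and clamp the board in the test fixture

## Task

On the test fixture, press the pawl's thumb tab down until its hook is well clear of the ratchet teeth (it stays where it is left), and only then push the raised clamp arm down past the teeth as far as it goes, so that its foot stands over the circuit board. Only press and push with the fingers: pick nothing up, do not force the arm against the engaged pawl, leave the pawl free, and leave the board in its nest and the spool, jar and screwdriver where they are.

Things in the scene. Friction and masses are not known exactly. Their poses are not given: they have to be found in the camera images.
- fixture: Test fixture bolted to the bench: aluminium base 140 (x) x 410 (y) x 12 mm, y = -165 to +245 mm. Origin on the bench under the arm's hinge; z up. Pawl on the -y side of the hinge, arm and board nest on the +y side. A grey cheek plate (x = -34 to -26, y = -80 to +30 mm, 124 mm high) carries both pins. The toothed wheel on the hinge is 66 mm in radius, its top at most 166 mm above the bench
- clamp_hinge (a point): Point on the arm's hinge axis, 100 mm above the bench over the fixture's origin. The axis runs along the fixture's x; its axes are the fixture's
- holdarm (a joint): Angle (rad) of the clamp arm: 0 fully raised (arm 0.85 rad, about 49 degrees, above level), 0.85 fully down (level, on its stop). Starts at 0 to 0.15. Stiff hinge: stays where it is left; about 3 to 6 N at the pad pushes it down once the pawl is free. With the pawl engaged a tooth stops it at about 0.17
- clamp_pad (a point): Centre of the upper face of the black push pad (44 wide x 50 long x 12 mm) at the end of the clamp arm, 200 mm from the hinge along the arm and 6 mm above the arm's centre line; it swings with the arm. About 255 mm above the bench when fully raised, 106 mm when fully down. The bar behind it is steel, 18 mm wide, 12 mm thick
- pawl (a joint): Angle (rad) of the ratchet pawl: 0 is engaged (hook between the teeth), 0.38 is tab fully down on its stop. The hook is clear of the teeth from about 0.15 and well clear above 0.2. Starts at 0 to 0.02. Stiff pivot: stays where it is left, needs about 3 N at the tab
- pawl_tab (a point): Centre of the upper face of the pawl's black thumb tab, 34 (x) x 36 (y) x 6 mm, level at first and 65 mm above the bench, at y = -137 mm in the fixture's frame. It swings down about the pawl pin, ending 34 mm above the bench, 6 mm farther out (-y) and sloping down outward
- pawl_pin (a point): Point on the pawl's pivot axis (along the fixture's x), 35 mm above the bench, y = -60 mm in the fixture's frame
- nest (a point): Centre of the upper face of the black nest that carries the board: 32 mm above the bench, y = +140 mm in the fixture's frame
- board: Loose circuit board 90 x 64 x 3 mm lying in the nest between low corner guides; origin at the centre of its underside. The arm's rubber foot (22 mm across) stops about 1.5 mm above the middle of it
- spool: Bystander: grey solder spool standing on end, 60 mm across, 40 mm high; origin at the centre of its underside
- jar: Bystander: small translucent jar with a white lid, 48 mm across, 70 mm high; origin at the centre of its underside
- driver: Bystander: screwdriver lying on the bench, 150 mm long, along its own x

How it is judged:
By the outcome, as a careful person would: the job done as asked, in the order asked, and still so for the second after the job is handed in, with the robot touching nothing.
It also fails if it takes over 40 s, if anything falls off the work surface, if the arm or the gripper's body presses on something with over 40 N, if the wrist force passes 120 N, or if a joint passes its speed limit or range.

## Robot

A 6-joint arm with a two-finger parallel gripper is mounted at the origin on the work surface. World frame = base frame: x ahead of the robot, y to its left, z up, the work surface at z = 0. Lengths are in m, angles in degrees, forces in N, time in s.
With the tool pointing down it reaches from about 0.275 to 1 m from the base axis. Payload 8.4 kg.
Tool frame: the origin (TCP) lies at the very end of the fingers, on their centre line; the grasp point (between the pads) lies 19 mm behind it; z points along the fingers, y is the line along which they close (so a half turn about z gives the same grasp; the last joint's range is limited). The gripper opens to 85 mm and grips with 20 to 120 N. Pads are 22 mm wide; open, the fingers measure 114 mm over their backs; the gripper's body (76 mm by 85 mm) begins 54 mm behind the grasp point. The pads swing forward as they close: fully open they stand 13 mm farther back than shut.
Start: joints at [-71.585, 20.225, 93.587, -0, 66.188, -0.138], TCP at [0.199, -0.593, 0.231] pointing down, gripper open.
Joint ranges: [-150.9, 150.9], [-52.94, 120.26], [3.33, 152.33], [-74.26, 254.26], [0, 154.13], [-172.89, 172.89]. Speed limits (degrees/s): [127.2, 127.2, 159.86, 180, 180, 180].

## Interface

Orientations are given as a 3x3 rotation matrix whose columns are the frame's x, y, z axes.
In Python, from cell import bot gives the robot as it stands. The module is installed in compiled form; this text tells all that it offers.
- The arm moves only by the tool carry_out, never from a script. Its argument "targets" is a list that holds one entry, the list of rows, each a list of 5 numbers: the shift along the tool's x, y, z as a fraction of full scale, then the turn about the tool's z as a fraction of full scale, then the opening in per cent of the stroke, from 0 (shut) to 100 (fully open). In form: [[[x, y, z, turn, claw], ...]]. A call has 1 to 5 rows; each row shifts and turns the commanded pose from where the row before left it, along the tool's axes as they then stand; what a row does not reach is not made up. Full scale, the value 1, is 20 mm for a shift and 5 degrees for a turn. A row lasts 1/10 s, in which the tool goes at most 50 mm and 8.59 degrees, less where a joint would pass 70% of its speed; a pose out of reach is approached as far as the arm can. A call with a number of a shift or a turn outside -1 to 1 is refused whole. A call with a gripper value outside its range is refused whole. The fingers move at their own pace and stop on an object; the grip force is fixed at half the most. Time passes only in rows, so rows that do not move let the fingers close. It gives the time, the measured TCP pose, the force, the opening and the grip force at its end, in the units of the state.
- bot.observe(): the state, without advancing time (a new reading comes with each control period).
- bot.camera(name): name is "scene" or "top" or "wrist"; returns the picture (480x640x3 uint8, red, green, blue); there is no depth.
- bot.get_calibration(name): a dict with "fx", "fy", "cx", "cy" (pixels), "world_from_camera" (4x4, takes a point from camera to world coordinates). Camera axes: x right, y up, looking along -z (the intrinsics and any distortion apply to the point x, -y, -z); pixel columns grow to the right and rows downward; lengths in m; the calibration is good to about 2 mm. A picture is of the moment at which its call begins: read the wrist's pose just before it. get_calibration takes no time and is no camera call; for the wrist camera it gives the pose at the moment of the call.
- bot.job_done(): hands the job in; it is judged then, once.
The state is a dict: "clock": time; "joints": joint angles; "dq": joint speeds; "effort": joint torques, N m; "ee_pos": TCP position; "orientation": TCP orientation; "wrist_force": force on the tool from outside, world axes, zero at the start; "moment": the same for the moment, N m; "gripper_width": finger opening in m; "gripper_force": force on a finger pad.
Only numpy, scipy, OpenCV 4.12 (cv2) and the standard library are available. Lean on these libraries where they do the work, as an engineer would, in place of code of your own. Each camera call takes 0.05 s, during which the arm holds its last target. There are 200 camera calls.

## Working session

There is one attempt and no reset: what is moved stays moved. The work goes in short steps, Python scripts to look and compute and a tool call to move; the robot and the scene stay as the last step left them, time stands still between calls to the robot, and variables do not carry over. Pictures are saved under pics/ and viewed, at most 10 in all, crops included, and the job is handed in when it is done.

Besides the shell and the picture viewer there is one more tool, called after ">>>" by a JSON object that holds its "fn" and its "kwargs". carry_out: Moves the arm, as the interface text tells. Its arguments: {"type":"object","properties":{"targets":{"type":"array","items":{"type":"array","items":{"type":"array","items":{"type":"number"}}}}},"required":["targets"]}

```bash
mkdir -p pics
python3 - <<'E'
from cell import bot
import cv2,numpy as np
s=bot.observe();print({k:np.round(s[k],3).tolist() for k in('clock','ee_pos','orientation','gripper_width')})
for n in('scene','top'):
    cv2.imwrite(f'pics/{n}0.png',bot.camera(n)[...,::-1]);c=bot.get_calibration(n);print(n,c['fx'],c['fy'],c['cx'],c['cy'],np.round(c['world_from_camera'],3).tolist(),[k for k in c])
E
```

```text
{'clock': 0.0, 'ee_pos': [0.199, -0.592, 0.231], 'orientation': [[0.948, 0.318, -0.0], [0.318, -0.948, 0.001], [-0.0, -0.001, -1.0]], 'gripper_width': 0.085}
scene 496.48714863485833 496.48714863485833 317.21068917828217 237.0543822732655 [[0.643, -0.554, 0.529, 0.922], [0.766, 0.446, -0.463, -0.31], [0.021, 0.703, 0.711, 0.625], [0.0, 0.0, 0.0, 1.0]] ['fx', 'fy', 'cx', 'cy', 'world_from_camera']
top 485.32352200989607 485.32352200989607 317.5782552496636 235.6412005710942 [[0.022, 0.998, -0.061, 0.517], [-1.0, 0.021, -0.004, -0.012], [-0.003, 0.062, 0.998, 0.842], [0.0, 0.0, 0.0, 1.0]] ['fx', 'fy', 'cx', 'cy', 'world_from_camera']
```

View pics/scene0.png

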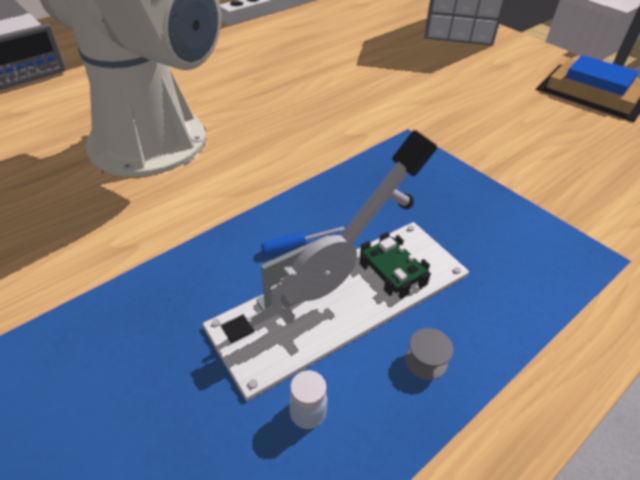

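View pics/top0.png

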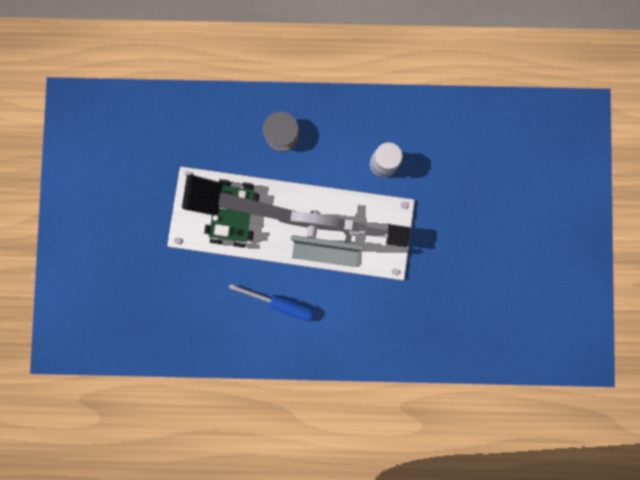

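The top view shows the base with corners near (181,168), (414,199), (405,279) and (168,246). The tab is at (400,236), the raised pad at (203,195), the spool at (281,131), the jar at (387,160) and the driver at (275,303). The scene view agrees: the arm is raised and the tab is level.

```bash
cat > h.py <<'E'
from cell import bot
import cv2,numpy as np
def ray(n,uv):
    c=bot.get_calibration(n);W=np.array(c['world_from_camera'])
    d=np.array([(uv[0]-c['cx'])/c['fx'],-(uv[1]-c['cy'])/c['fy'],-1]);return W[:3,3],W[:3,:3]@d
def onz(n,uv,z):
    o,d=ray(n,uv);return o+d*(z-o[2])/d[2]
def two(a,ua,b,ub):
    (o,d),(p,e)=ray(a,ua),ray(b,ub);t=np.linalg.lstsq(np.c_[d,-e],p-o,rcond=None)[0]
    A,B=o+t[0]*d,p+t[1]*e;return (A+B)/2,np.linalg.norm(A-B)
def fix(o,yaw):
    c,s=np.cos(yaw),np.sin(yaw);R=np.array([[c,-s,0],[s,c,0],[0,0,1]])
    return lambda p:np.array([o[0],o[1],0])+R@np.array(p)
E
python3 - <<'E'
from h import *
im=cv2.imread('pics/top0.png');hsv=cv2.cvtColor(im,cv2.COLOR_BGR2HSV)
m=cv2.inRange(hsv,(0,0,150),(180,60,255));m[:100]=0;m[370:]=0
c=max(cv2.findContours(m,0,1)[0],key=cv2.contourArea)[:,0]
w=np.array([onz('top',p,.012)[:2] for p in cv2.convexHull(c)[:,0].astype(float)],np.float32)
r=cv2.minAreaRect(w);b=cv2.boxPoints(r);print(r,b)
e=b-r[0];  # long axis
k=[b[1]-b[0],b[2]-b[1]];y=max(k,key=np.linalg.norm);y=y/np.linalg.norm(y);y*=np.sign(y[1])
yaw=np.arctan2(-y[0],y[1]);o=np.array(r[0])-.04*y;print('yaw',np.degrees(yaw),'o',o)
F=fix(o,yaw)
def dark(img,x0,y0,x1,y1,v=60):
    g=cv2.cvtColor(img,cv2.COLOR_BGR2HSV)[y0:y1,x0:x1];mm=cv2.inRange(g,(0,0,0),(180,255,v))&cv2.bitwise_not(cv2.inRange(g,(90,120,0),(140,255,255)))
    c=max(cv2.findContours(mm,0,1)[0],key=cv2.contourArea);R=cv2.minAreaRect(c);return np.array(R[0])+(x0,y0),R[1]
sc=cv2.imread('pics/scene0.png')
tt=dark(im,380,215,420,255);ts=dark(sc,215,310,260,345);pt=dark(im,180,170,222,220);ps=dark(sc,390,125,440,180)
print(tt,ts,pt,ps)
print('tab model',F([0,-.137,.065]),'top ray',onz('top',tt[0],.065),'tri',two('top',tt[0],'scene',ts[0]))
print('pad tri',two('top',pt[0],'scene',ps[0]))
for a in(0,.15):
    t=.85-a;print('pad model',a,F([0,.2*np.cos(t)-.006*np.sin(t),.1+.2*np.sin(t)+.006*np.cos(t)]))
print('pad down',F([0,.2,.106]),'jar',onz('top',(388,155),.07),'spool',onz('top',(281,131),.04))
E
```

```text
((0.5894978046417236, 0.038847655057907104), (0.40964287519454956, 0.1410476267337799), 83.12615966796875) [[ 0.49496713 -0.15606101]
 [ 0.63500094 -0.17294209]
 [ 0.6840285   0.23375632]
 [ 0.54399467  0.2506374 ]]
yaw -6.873846 o [ 0.58471046 -0.00086483]
(array([398.20000076, 235.59999847]), (21.21320343017578, 18.667619705200195)) (array([237.30000496, 328.10000038]), (18.335756301879883, 25.491174697875977)) (array([203.53762817, 194.81812859]), (38.393760681152344, 34.13904571533203)) (array([413.87307739, 152.73461342]), (27.89044189453125, 37.274959564208984))
tab model [ 0.5683138  -0.13688008  0.065     ] top ray [ 0.56741809 -0.13768817  0.065     ] tri (array([ 0.56783705, -0.13805646,  0.06114511]), np.float64(0.0006089731173177785))
pad tri (array([0.60126609, 0.13326097, 0.24545321]), np.float64(0.00048382080101090104))
pad model 0 [0.5999688  0.12570774 0.25421598]
pad model 0.15 [0.60255567 0.14716657 0.23343259]
pad down [0.60864719 0.19769759 0.106     ] jar [ 0.69670519 -0.11899464  0.07      ] spool [0.7407174  0.05681476 0.04      ]
```

The base rectangle, the model and the triangulation all agree: tab at (0.568, -0.138, 0.065), fixture yaw -6.9°, arm about 0.07. I'll shut the fingers, turn to align with the fixture and travel to above the tab.

>>> {"fn": "carry_out", "kwargs": {"targets": [[[0.6, -1, 0, 1, 0], [0.6, -1, 0, 1, 0], [0.6, -1, 0, 1, 0], [0.6, -1, 0, 1, 0], [0.6, -1, 0, 1, 0]]]}}

```text
clock: 0.6
ee_pos: [0.243, -0.4844, 0.2309]
orientation: [[0.993, -0.116, -0.0], [-0.116, -0.993, 0.001], [-0.0, -0.001, -1.0]]
wrist_force: [0.6, -0.7, 0.7]
gripper_width: 0.0122
gripper_force: 0.0
```

>>> {"fn": "carry_out", "kwargs": {"targets": [[[0.6, -1, 0, 0.08, 0], [0.6, -1, 0, 0, 0], [0.6, -1, 0, 0, 0], [0.6, -1, 0, 0, 0], [0.6, -1, 0, 0, 0]]]}}

```text
clock: 1.1
ee_pos: [0.3147, -0.3923, 0.231]
orientation: [[0.993, -0.119, -0.0], [-0.119, -0.993, 0.0], [-0.0, -0.0, -1.0]]
wrist_force: [-0.3, -0.3, 0.7]
gripper_width: -0.0
gripper_force: 0.0
```

>>> {"fn": "carry_out", "kwargs": {"targets": [[[0.6, -1, 0.3, 0, 0], [0.6, -1, 0.3, 0, 0], [0.6, -1, 0.3, 0, 0], [0.6, -1, 0.3, 0, 0], [0.6, -1, 0.3, 0, 0]]]}}

```text
clock: 1.6
ee_pos: [0.3861, -0.3002, 0.2008]
orientation: [[0.993, -0.119, -0.0], [-0.119, -0.993, 0.0], [-0.0, -0.0, -1.0]]
wrist_force: [-0.1, 0.7, 0.3]
gripper_width: -0.0
gripper_force: 0.0
```

>>> {"fn": "carry_out", "kwargs": {"targets": [[[0.8, -0.88, 0.5, 0, 0], [0.8, -0.88, 0.5, 0, 0], [0.8, -0.88, 0.5, 0, 0], [0.8, -0.88, 0.5, 0, 0], [0.8, -0.88, 0.5, 0, 0]]]}}

```text
clock: 2.1
ee_pos: [0.4762, -0.2225, 0.1506]
orientation: [[0.993, -0.119, -0.0], [-0.119, -0.993, 0.0], [-0.0, -0.0, -1.0]]
wrist_force: [-0.0, -0.2, -0.6]
gripper_width: 0.0001
gripper_force: 0.0
```

>>> {"fn": "carry_out", "kwargs": {"targets": [[[0.8, -0.88, 0.6, 0, 0], [0.8, -0.88, 0.6, 0, 0], [0.8, -0.88, 0.6, 0, 0], [0.8, -0.88, 0.6, 0, 0], [0, 0, 0, 0, 0]]]}}

```text
clock: 2.6
ee_pos: [0.5485, -0.1593, 0.1016]
orientation: [[0.993, -0.117, -0.001], [-0.117, -0.993, 0.001], [-0.002, -0.001, -1.0]]
wrist_force: [-0.3, 0.3, 0.4]
gripper_width: 0.0001
gripper_force: 0.0
```

>>> {"fn": "carry_out", "kwargs": {"targets": [[[0.8, -0.8, 0.4, 0, 0], [0, 0, 0.4, 0, 0], [0, 0, 0, 0, 0]]]}}

```text
clock: 2.9
ee_pos: [0.5642, -0.1471, 0.0863]
orientation: [[0.993, -0.119, -0.002], [-0.119, -0.993, 0.0], [-0.002, -0.0, -1.0]]
wrist_force: [0.4, -0.5, 0.2]
gripper_width: 0.0
gripper_force: 0.0
```

Run:
```python
from h import *
i=bot.camera('scene')[...,::-1];t=bot.camera('top')[...,::-1]
a=cv2.resize(i[200:420,140:340],None,fx=2,fy=2);b=cv2.resize(t[150:370,330:530],None,fx=2,fy=2)
cv2.imwrite('pics/tab1.png',np.hstack([a,b]))
```

```text
(no output)
```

View pics/tab1.png

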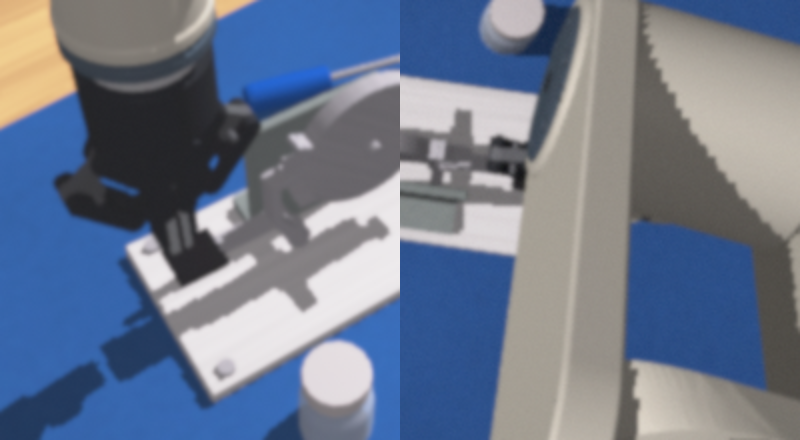

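The fingertips are right over the tab, at about (185,240) in the left crop, and the knuckles are clear of the cheek and wheel. Pressing now.

>>> {"fn": "carry_out", "kwargs": {"targets": [[[0, 0, 0.5, 0, 0], [0, 0, 0.4, 0, 0], [0, 0, 0.25, 0, 0], [0, 0, 0.25, 0, 0], [0, 0, 0, 0, 0]]]}}

```text
clock: 3.5
ee_pos: [0.5652, -0.1472, 0.0586]
orientation: [[0.993, -0.119, -0.001], [-0.119, -0.993, 0.0], [-0.001, -0.0, -1.0]]
wrist_force: [-0.0, 0.5, 0.2]
gripper_width: -0.0002
gripper_force: 0.0
```

>>> {"fn": "carry_out", "kwargs": {"targets": [[[0, 0, 0.25, 0, 0], [0, 0, 0.2, 0, 0], [0, 0, 0.2, 0, 0], [0, 0, 0, 0, 0]]]}}

```text
clock: 3.9
ee_pos: [0.5655, -0.147, 0.0458]
orientation: [[0.993, -0.119, -0.0], [-0.119, -0.993, 0.0], [-0.0, -0.0, -1.0]]
wrist_force: [0.5, -0.9, 0.1]
gripper_width: 0.0001
gripper_force: 0.4
```

>>> {"fn": "carry_out", "kwargs": {"targets": [[[0, 0, 0.2, 0, 0], [0, 0, 0.15, 0, 0]]]}}

```text
clock: 4.1
ee_pos: [0.5655, -0.1472, 0.0391]
orientation: [[0.993, -0.119, 0.0], [-0.119, -0.993, -0.0], [0.0, 0.0, -1.0]]
wrist_force: [-0.4, -4.0, 2.7]
gripper_width: 0.0002
gripper_force: 2.0
```

Run:
```python
from h import *
i=bot.camera('scene')[...,::-1]
print(bot.observe()['wrist_force'],bot.observe()['ee_pos'])
cv2.imwrite('pics/tab2.png',cv2.resize(i[200:420,140:400],None,fx=2.5,fy=2.5))
```

```text
[-0.20786695 -2.98879562  1.88147015] [ 0.56536448 -0.14716875  0.03867772]
```

View pics/tab2.png

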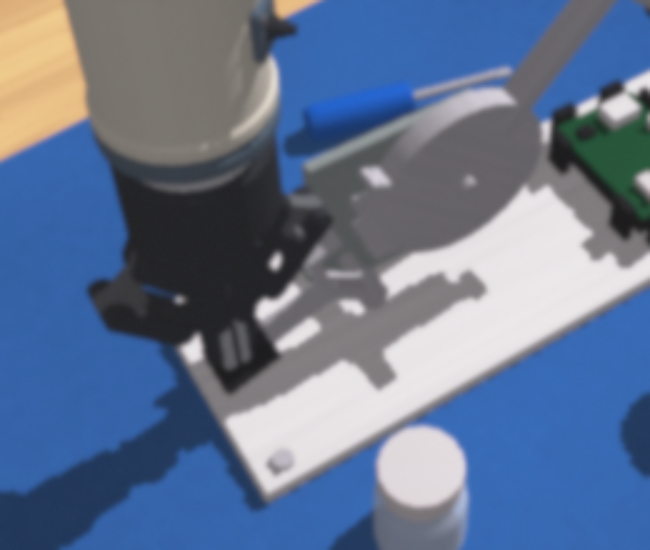

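The tab is down and sloping outward, with light force on it. Lifting straight up before I cross to the pad.

>>> {"fn": "carry_out", "kwargs": {"targets": [[[0, 0, -0.5, 0, 0], [0, 0, -1, 0, 0], [0, 0, -1, 0, 0], [0, 0, -1, 0, 0], [0, 0, -1, 0, 0]]]}}

```text
clock: 4.65
ee_pos: [0.5652, -0.1465, 0.1306]
orientation: [[0.993, -0.119, -0.0], [-0.119, -0.993, 0.001], [-0.0, -0.001, -1.0]]
wrist_force: [-0.4, 0.4, 0.3]
gripper_width: -0.0
gripper_force: 0.0
```

>>> {"fn": "carry_out", "kwargs": {"targets": [[[0, 0, -1, 0, 0], [0, 0, -1, 0, 0], [0, 0, -1, 0, 0], [0, 0, -1, 0, 0], [0, -0.3, -1, 0, 0]]]}}

```text
clock: 5.15
ee_pos: [0.5658, -0.1409, 0.2307]
orientation: [[0.993, -0.12, -0.0], [-0.12, -0.993, 0.001], [-0.0, -0.001, -1.0]]
wrist_force: [0.5, 0.1, -0.0]
gripper_width: 0.0004
gripper_force: 0.0
```

Run:
```python
from h import *
print(bot.observe()['ee_pos'])
i=bot.camera('scene')[...,::-1]
cv2.imwrite('pics/tab3.png',cv2.resize(i[100:420,140:480],None,fx=1.8,fy=1.8))
```

```text
[ 0.56578438 -0.14085455  0.23066226]
```

View pics/tab3.png

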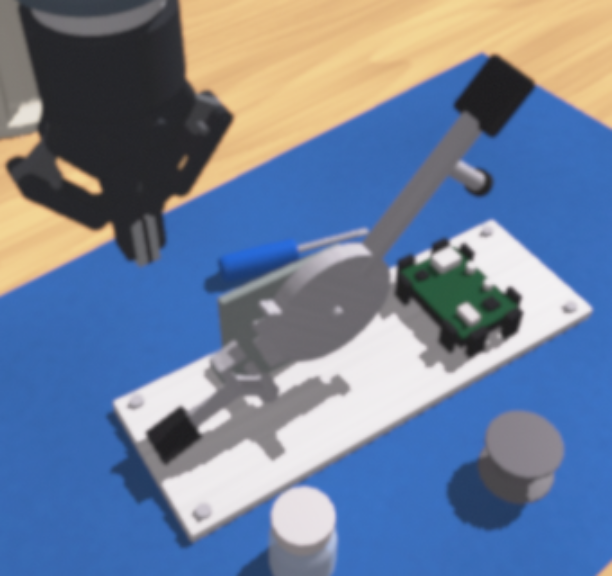

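The pawl is rotated: the tab sits lower, at about pixel (237,342) in the full image, where it was at (237,328). The hook is off the wheel. I'll measure the pawl angle with a ray onto the fixture's x=0 plane.

Run:
```python
from h import *
o0=np.array([.58471,-.00086,0]);yaw=np.radians(-6.874);c,s=np.cos(yaw),np.sin(yaw);R=np.array([[c,-s,0],[s,c,0],[0,0,1]])
for uv in((237.3,328.1),(236.7,341.7)):
    o,d=ray('scene',uv);o=R.T@(o-o0);d=R.T@d;p=o-d*o[0]/d[0]
    print(p, 'theta',np.arctan2(.030,.077)-np.arctan2(p[2]-.035,-.060-p[1]))
```

```text
[ 0.         -0.13802672  0.06140744] theta 0.04517745803379308
[ 0.         -0.14203625  0.03165418] theta 0.4122799200779932
```

>>> {"fn": "carry_out", "kwargs": {"targets": [[[0, -0.6, -1, 0, 0], [0, -0.8, -1, 0, 0], [0, -1, -0.6, 0, 0], [0, -1, 0, 0, 0], [0, -1, 0, 0, 0]]]}}

```text
clock: 5.7
ee_pos: [0.5766, -0.0526, 0.282]
orientation: [[0.993, -0.119, 0.001], [-0.119, -0.993, 0.001], [0.001, -0.001, -1.0]]
wrist_force: [-0.6, -0.6, -0.1]
gripper_width: 0.0002
gripper_force: 0.0
```

>>> {"fn": "carry_out", "kwargs": {"targets": [[[0, -1, 0, 0, 0], [0, -1, 0, 0, 0], [0, -1, 0, 0, 0], [0, -1, 0, 0, 0], [0, -1, 0, 0, 0]]]}}

```text
clock: 6.2
ee_pos: [0.5882, 0.0468, 0.2813]
orientation: [[0.993, -0.119, -0.001], [-0.119, -0.993, 0.001], [-0.001, -0.001, -1.0]]
wrist_force: [0.1, -0.2, -0.8]
gripper_width: 0.0003
gripper_force: 0.0
```

The pawl is near its stop, at about 0.37. Next, hover over the pad, then follow its arc down.

>>> {"fn": "carry_out", "kwargs": {"targets": [[[0, -1, 0, 0, 0], [0, -1, 0, 0, 0], [0, -1, 0, 0, 0], [0, -0.9, 0, 0, 0], [0, 0, 0, 0, 0]]]}}

```text
clock: 6.7
ee_pos: [0.5978, 0.1251, 0.2813]
orientation: [[0.993, -0.117, -0.0], [-0.117, -0.993, 0.001], [-0.0, -0.001, -1.0]]
wrist_force: [0.3, 0.8, 0.1]
gripper_width: 0.0002
gripper_force: 0.0
```

>>> {"fn": "carry_out", "kwargs": {"targets": [[[0, 0, 0.5, 0, 0], [0, 0, 0.5, 0, 0], [0, 0, 0.4, 0, 0], [0, 0, 0, 0, 0]]]}}

```text
clock: 7.1
ee_pos: [0.5969, 0.1221, 0.2513]
orientation: [[0.993, -0.12, -0.003], [-0.12, -0.993, -0.001], [-0.003, 0.001, -1.0]]
wrist_force: [-0.0, -0.8, -0.2]
gripper_width: -0.0002
gripper_force: 0.0
```

Run:
```python
from h import *
i=bot.camera('scene')[...,::-1]
cv2.imwrite('pics/pad1.png',cv2.resize(i[60:300,280:520],None,fx=2,fy=2))
```

```text
(no output)
```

View pics/pad1.png

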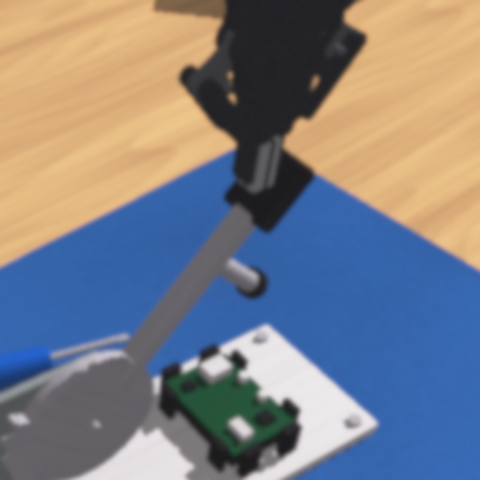

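The fingertips are at the middle of the pad, around (262,180) in the crop, on the pad's near half. Following the arc down.

>>> {"fn": "carry_out", "kwargs": {"targets": [[[0, -0.4, 0.2, 0, 0], [0, -0.35, 0.35, 0, 0], [0, -0.3, 0.35, 0, 0], [0, -0.3, 0.4, 0, 0], [0, -0.3, 0.4, 0, 0]]]}}

```text
clock: 7.65
ee_pos: [0.6025, 0.1569, 0.2191]
orientation: [[0.993, -0.119, 0.001], [-0.119, -0.993, 0.001], [0.001, -0.001, -1.0]]
wrist_force: [0.5, -2.1, 4.7]
gripper_width: -0.0001
gripper_force: 2.2
```

>>> {"fn": "carry_out", "kwargs": {"targets": [[[0, -0.25, 0.4, 0, 0], [0, -0.25, 0.4, 0, 0], [0, -0.2, 0.4, 0, 0], [0, -0.2, 0.4, 0, 0], [0, 0, 0, 0, 0]]]}}

```text
clock: 8.15
ee_pos: [0.6035, 0.1746, 0.1859]
orientation: [[0.993, -0.119, -0.001], [-0.119, -0.993, 0.0], [-0.001, -0.0, -1.0]]
wrist_force: [0.0, 0.5, -0.5]
gripper_width: -0.0
gripper_force: 0.0
```

>>> {"fn": "carry_out", "kwargs": {"targets": [[[0, -0.15, 0.4, 0, 0], [0, -0.15, 0.4, 0, 0], [0, -0.1, 0.4, 0, 0], [0, -0.1, 0.4, 0, 0], [0, -0.1, 0.4, 0, 0]]]}}

```text
clock: 8.65
ee_pos: [0.6057, 0.1862, 0.147]
orientation: [[0.993, -0.119, 0.001], [-0.119, -0.993, 0.001], [0.001, -0.001, -1.0]]
wrist_force: [0.8, 2.1, 4.7]
gripper_width: -0.0002
gripper_force: 2.2
```

>>> {"fn": "carry_out", "kwargs": {"targets": [[[0, -0.05, 0.4, 0, 0], [0, -0.05, 0.4, 0, 0], [0, 0, 0.4, 0, 0], [0, 0, 0.3, 0, 0], [0, 0, 0, 0, 0]]]}}

```text
clock: 9.15
ee_pos: [0.605, 0.187, 0.116]
orientation: [[0.993, -0.119, -0.002], [-0.119, -0.993, -0.001], [-0.002, 0.001, -1.0]]
wrist_force: [-0.4, -0.4, 0.3]
gripper_width: -0.0001
gripper_force: 0.0
```

Last centimetre, in small steps until the stop.

>>> {"fn": "carry_out", "kwargs": {"targets": [[[0, 0, 0.2, 0, 0], [0, 0, 0.2, 0, 0], [0, 0, 0.1, 0, 0]]]}}

```text
clock: 9.45
ee_pos: [0.6052, 0.1874, 0.1069]
orientation: [[0.993, -0.119, -0.001], [-0.119, -0.993, -0.0], [-0.001, 0.0, -1.0]]
wrist_force: [-2.3, 2.1, 3.5]
gripper_width: 0.0001
gripper_force: 2.1
```

>>> {"fn": "carry_out", "kwargs": {"targets": [[[0, 0, 0.05, 0, 0], [0, 0, 0.05, 0, 0]]]}}

```text
clock: 9.65
ee_pos: [0.6053, 0.1874, 0.1058]
orientation: [[0.993, -0.119, -0.001], [-0.119, -0.993, -0.0], [-0.001, 0.0, -1.0]]
wrist_force: [-7.2, 0.6, 16.6]
gripper_width: 0.0002
gripper_force: 8.5
```

The force has jumped to 17 N at z = 0.106, so the arm is on its stop. Backing off and checking.

>>> {"fn": "carry_out", "kwargs": {"targets": [[[0, 0, -0.3, 0, 0], [0, 0, -1, 0, 0], [0, 0, -1, 0, 0], [0, 0, -1, 0, 0], [0, 0, -1, 0, 0]]]}}

```text
clock: 10.15
ee_pos: [0.6057, 0.1871, 0.1919]
orientation: [[0.993, -0.119, 0.0], [-0.119, -0.993, -0.001], [0.0, 0.001, -1.0]]
wrist_force: [0.4, 0.2, 0.7]
gripper_width: -0.0001
gripper_force: 0.0
```

>>> {"fn": "carry_out", "kwargs": {"targets": [[[0, 0, -1, 0, 0], [0, 0, -1, 0, 0], [0, 0, -1, 0, 0], [0, 0, 0, 0, 0], [0, 0, 0, 0, 0]]]}}

```text
clock: 10.65
ee_pos: [0.6058, 0.1873, 0.2511]
orientation: [[0.993, -0.119, 0.001], [-0.119, -0.993, -0.0], [0.001, 0.0, -1.0]]
wrist_force: [-0.5, 0.1, -0.4]
gripper_width: -0.0001
gripper_force: 0.0
```

Run:
```python
from h import *
i=bot.camera('scene')[...,::-1]
cv2.imwrite('pics/end.png',cv2.resize(i[140:440,190:490],None,fx=2,fy=2));s=bot.observe();print(s['clock'],s['ee_pos'],s['wrist_force'])
```

```text
10.7 [0.60531854 0.18720278 0.25038269] [-0.12896836 -0.88957307 -1.74472797]
```

View pics/end.png

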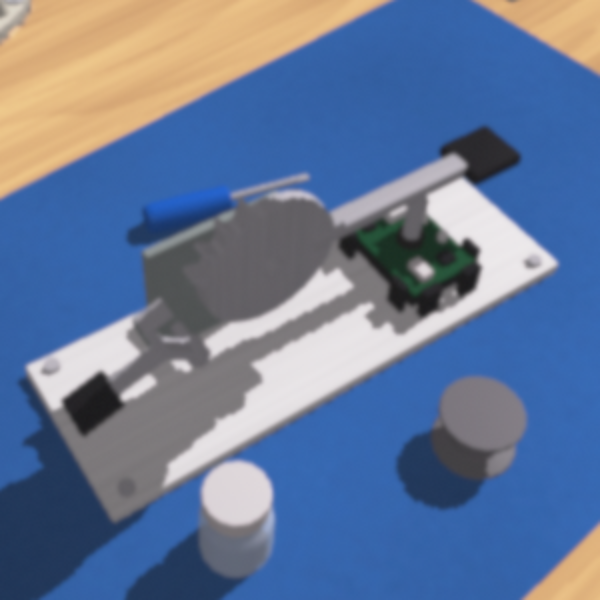

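The arm is level, with its foot over the board at about (412,230) in the crop. The tab is still down at (93,403), the board is in its nest, and the spool, jar and driver look unmoved. Handing in.

```bash
python3 -c "from cell import bot; print(bot.job_done())"
```

```text
the job is handed in; nothing more can be done
None
```

I pressed the pawl clear (about 0.37 rad) and only then pushed the clamp arm down onto its stop, so its foot stands over the board; the pawl stayed free, nothing else looked disturbed in the last picture, and the job was handed in at about 10.7 s (the hand-in gave no verdict).

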